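# Ready the downdraft unit for sanding

## Task

Get the bench downdraft unit ready for hand-sanding the oak block: pull its slatted sanding tray out to the stop, pull the stiff gate blade under the fan out to half open (30 mm from shut, where the long line on the blade meets the gate's edge), and lay the long oak block flat in the middle of the tray, lengthwise across it. The tray must still be at its stop when you have finished, and the other loose things on the bench stay where they are.

Things in the scene. Friction and masses are not known exactly. Their poses are not given: they have to be found in the camera images.
- tray (a joint): How far the sanding tray is pulled out of the plywood unit towards the robot side, m: 0 = fully in, 0.100 = at its stop. Slides with about 3 N of friction and stays where it is left; it starts 0 to 20 mm out.
- tray_handle (a point): Centre of the tray's steel bar handle: a level round bar 12 mm thick, about 100 mm long along this point's y, 78 mm above the bench, 35 mm out from the tray's front face; can be taken from above. The unit's plywood box behind it is 100 mm high. Axes are the unit's: x points into the unit (the tray pulls out along -x), y to its left, z up.
- tray_top (a point): A point on the tray, on top of its flat slats (81 mm above the bench), 50 mm behind the tray's front face, half-way across. The slatted top is 216 mm wide (y); at the stop 100 mm of it (x) stands clear of the box, with this point in its middle. Axes as for tray_handle.
- gate (a joint): Gate blade, m: 0 = shut, 0.030 = half open (the one line across the whole blade, hidden until then, meets the front edge of the aluminium gate body; short ticks at one side every 10 mm), 0.060 = fully open. Stiff: about 10 N of sliding friction; stays where it is left, can be pushed back; starts 0 to 10 mm open.
- gate_pull (a point): Grasp point on the black upright pull (12 mm thick in x, 48 wide in y, from 128 to 174 mm above the bench) on the outer end of the level steel blade; 152 mm up, 195 mm right (-y) of the tray's middle. Opens along -x. Shut, the gate body's front edge is 78 mm behind it (108 mm when half open) and the grey round fan (104 mm wide, 250 high) 81 mm behind. Axes are the unit's.
- oak_mid (a point): Centre (half-way up) of the dark oak block lying flat on the bench, 160 mm long (its y), 45 mm wide (its x), 32 mm high; 0.1 to 0.3 kg.
- pine: A bystander: the shorter, thicker, paler pine offcut, 60 x 110 x 40 mm, origin in the middle of its underside. It may have changed places with the oak block.
- pad: A bystander: round black hand sanding pad, 82 mm across, 48 mm high, origin in the middle of its underside.
- glue: A bystander: bottle of glue with a pointed orange cap, 56 mm across, 190 mm high, origin in the middle of its underside.

How it is judged:
At the end, for the whole second after the job is handed in: Tray at its stop (at least 94 of 100 mm out); gate blade 30 mm open, within 4 mm; oak block flat and still on the tray's slats, its centre within 20 mm front to back and 30 mm sideways of the middle of the exposed part, its length across the tray within 0.25 rad (value of joint tray above 0.094 m and value of joint gate between 0.026 and 0.034 m and x of oak_mid in the frame of tray_top between -0.02 and 0.02 m and y of oak_mid in the frame of tray_top between -0.03 and 0.03 m and z of oak_mid in the frame of tray_top between 0.012 and 0.02 m and angle between the y axis of oak_mid and the y axis of tray_top, either way round below 0.25 rad and linear speed of oak below 0.02 m/s); the robot touches nothing.
It fails at once if a bystander (pine offcut, sanding pad or glue bottle) is moved by more than 30 mm (distance of any of pine, pad, glue from where it was at the start of the episode above 0.03 m).
It also fails if it takes over 72 s, if anything falls off the work surface, if the arm or the gripper's body presses on something with over 40 N, if the wrist force passes 120 N, or if a joint passes its speed limit or range.

## Robot

A 6-joint arm with a two-finger parallel gripper is mounted at the origin on a cart in front of the work surface, level with it; the furniture and walls round the work are solid. World frame = base frame: x ahead of the robot, y to its left, z up, the work surface at z = 0. Lengths are in m, angles in rad, forces in N, time in s.
With the tool pointing down it reaches from about 0.275 to 1 m from the base axis. Payload 8.4 kg.
Tool frame: the origin (TCP) lies on the centre line of the jaws, within the pads' length; the fingertips stand 17 mm ahead of it and the grasp point (between the pads) lies 2 mm behind it (bot.tcp_to_tips is the z of the fingertips in the tool frame, in m); z points along the fingers, y is the line along which they close (so a half turn about z gives the same grasp; the last joint's range is limited). The gripper opens to 85 mm and grips with 20 to 120 N. Pads are 22 mm wide; open, the fingers measure 114 mm over their backs; the gripper's body (76 mm by 85 mm) begins 54 mm behind the grasp point. The pads swing forward as they close: fully open they stand 13 mm farther back than shut.
Start: joints at [1.142, 0.353, 1.633, -0, 1.155, -0.002], TCP at [0.259, 0.569, 0.248] pointing down, gripper open.
Joint ranges: [-2.63, 2.63], [-0.92, 2.1], [0.06, 2.66], [-1.3, 4.44], [0, 2.69], [-3.02, 3.02]. Speed limits (rad/s): [2.22, 2.22, 2.79, 3.14, 3.14, 3.14].

## Interface

Orientations are given as a unit quaternion [x, y, z, w].
In Python, from workcell import bot, hand, kinematics, get_obs, vision, hand_in gives the robot as it stands. The module is installed in compiled form; this text tells all that it offers. Calls block until the motion is done:
- bot.reach(position, orientation): joint-space move of the TCP to a pose.
- bot.servo_line(position, ori=None, velocity=0.15): straight line of the TCP; ori=None keeps the orientation; velocity is the mean speed in m/s.
- bot.goto_joints(angles): joint-space move.
- hand.move_gripper(opening, strength=None): finger opening in m; strength is the grip in N (None keeps the last); returns when the fingers have stopped.
- bot.dwell(seconds).
- kinematics.solve_ik(position, orientation): joint angles nearest the present ones, or None.
- get_obs(): the state.
- vision.read_camera(name): name is "side" or "top" or "wrist"; returns a dict with "frame" (384x512x3 uint8, red, green, blue), "intrinsics" (3x3 intrinsics, pixels), "dist" ([k1, k2, p1, p2, k3] as OpenCV has them; the pictures are not rectified), "view" (4x4, takes a point from world to camera coordinates). Camera axes: x right, y down, z forward; pixel columns grow to the right and rows downward; lengths in m; the calibration is good to about 2 mm. A picture is of the moment at which its call begins. There is no depth.
A pose or a line that the arm cannot do raises bot.IKError and nothing moves.
- hand_in(): hands the job in; it is judged then, once.
The state is a dict: "time_s": time; "joint_pos": joint angles; "joint_vel": joint speeds; "joint_efforts": joint torques, N m; "position": TCP position; "orientation": TCP orientation; "wrist_force": force on the tool from outside, world axes, zero at the start; "ft_torque": the same for the moment, N m; "gripper_width": finger opening in m; "grip_force": force on a finger pad.
Only numpy, scipy, OpenCV 4.12 (cv2) and the standard library are available. Lean on these libraries where they do the work, as an engineer would, in place of code of your own. Each camera call takes 0.05 s, during which the arm holds its last target. There are 200 camera calls.

## Working session

There is one attempt and no reset: what is moved stays moved. The work goes in short steps, each a Python script; the robot and the scene stay as the last script left them, time stands still between calls to the robot, and variables do not carry over. Pictures are saved under pics/ and viewed, at most 10 in all, crops included, and the job is handed in when it is done.

```bash
mkdir -p pics; cat > h.py <<'E'
import numpy as np, cv2
from workcell import bot, hand, kinematics, get_obs, vision, hand_in
def ray(c,uv):
    V=c["view"];n=cv2.undistortPoints(np.array([[uv]],float),c["intrinsics"],np.array(c["dist"],float)).ravel()
    d=V[:3,:3].T@np.array([n[0],n[1],1]);o=-V[:3,:3].T@V[:3,3];return o,d
def onz(c,uv,z):
    o,d=ray(c,uv);return o+d*(z-o[2])/d[2]
def proj(c,P):
    V=c["view"];return cv2.projectPoints(np.array(P,float).reshape(-1,1,3),cv2.Rodrigues(V[:3,:3])[0],V[:3,3],c["intrinsics"],np.array(c["dist"],float))[0].reshape(-1,2)
def snap(name):
    c=vision.read_camera(name);return c
def save(c,fn): cv2.imwrite("pics/"+fn,c["frame"][:,:,::-1])
E
python3 - <<'E'
from h import *
import pickle
for n in("top","side"):
    c=snap(n);save(c,n+"0.png");pickle.dump(c,open(n+"0.pkl","wb"))
    o,d=ray(c,(256,192));print(n,o.round(3),d.round(3),c["intrinsics"][0,0])
print(get_obs())
E
```

```text
top [-0.338 -0.324  1.876] [ 0.444  0.166 -0.881] 476.1199671599977
side [ 0.536 -0.837  0.887] [ 0.001  0.758 -0.653] 358.8327490846496
{'time_s': 0.1, 'joint_pos': array([ 1.14158271e+00,  3.53586389e-01,  1.63406402e+00,  2.20333461e-05,
        1.15518577e+00, -2.41662883e-03]), 'joint_vel': array([ 0.00078388, -0.00115964, -0.00320379, -0.00207759, -0.00030083,
        0.00013434]), 'joint_efforts': array([-3.95983916e-04, -6.06358910e+01, -3.42816496e+01, -1.64834792e-04,
        3.93411261e-03,  1.80288441e-05]), 'position': array([0.25855845, 0.56856587, 0.24763023]), 'orientation': array([ 2.11786834e-01,  9.77315686e-01, -6.05182678e-04, -1.42989161e-04]), 'wrist_force': array([ 1.27858844,  0.16005864, -1.03760374]), 'ft_torque': array([-0.03067239,  0.0023308 , -0.03684095]), 'grip_force': 0.0, 'gripper_width': 0.08560536921669858}
```

View pics/top0.png

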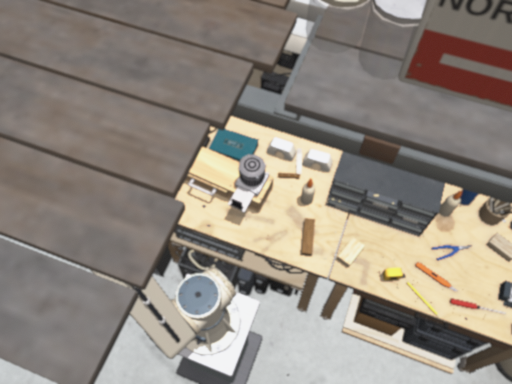

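View pics/side0.png

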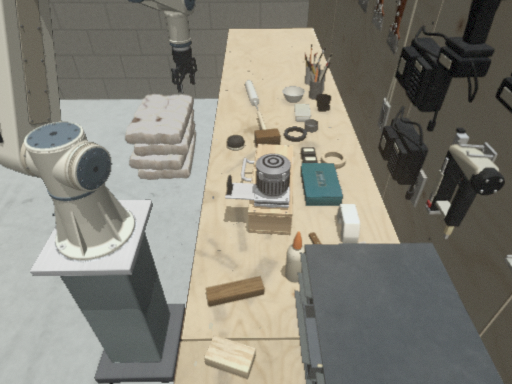

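The top view shows the unit at about (230,175) with its tray handle at (203,188), the fan at (252,168), the gate pull at (240,200), the oak at (308,237), the pine at (350,251) and the glue at (308,192). The side view shows the oak at (236,291), the pine at (231,356), the pull at (230,185) and the black pad at (236,141). I'll enlarge both views.

```bash
python3 - <<'E'
from h import *
import pickle
T=pickle.load(open("top0.pkl","rb"));S=pickle.load(open("side0.pkl","rb"))
a=T["frame"][150:225,175:275];b=S["frame"][125:245,190:310]
a=cv2.resize(a,(800,600),interpolation=cv2.INTER_CUBIC);b=cv2.resize(b,(600,600),interpolation=cv2.INTER_CUBIC)
cv2.imwrite("pics/c1.png",a[:,:,::-1]);cv2.imwrite("pics/c2.png",b[:,:,::-1])
print("handle",onz(T,(203,188),.078),"pull",onz(T,(240,203),.174),"pull side",onz(S,(230,178),.174))
for c,n in((T,"t"),(S,"s")):
    h=cv2.cvtColor(c["frame"],cv2.COLOR_RGB2HSV)
    win=((270,340,210,270) if n=="t" else (195,275,270,312))
    x0,x1,y0,y1=win
    m=np.zeros(h.shape[:2],np.uint8);m[y0:y1,x0:x1]=(h[y0:y1,x0:x1,2]<155)&(h[y0:y1,x0:x1,1]>70)
    cs,_=cv2.findContours(m,0,2);k=max(cs,key=cv2.contourArea);r=cv2.minAreaRect(k)
    print(n,r,cv2.contourArea(k));bp=cv2.boxPoints(r)
    for p in bp: print(p,onz(c,p,.032)[:2].round(3),onz(c,p,0)[:2].round(3))
    print(onz(c,r[0],.025).round(3))
E
```

```text
handle [0.50423575 0.23421254 0.078     ] pull [0.45000519 0.03821118 0.174     ] pull side [0.45506715 0.06005685 0.174     ]
t ((306.0, 237.5), (35.0, 10.0), 90.0) 102.5
[301. 220.] [ 0.534 -0.204] [ 0.549 -0.202]
[311. 220.] [ 0.549 -0.244] [ 0.565 -0.243]
[311. 255.] [ 0.399 -0.293] [ 0.411 -0.292]
[301. 255.] [ 0.384 -0.254] [ 0.396 -0.253]
[ 0.468 -0.249  0.025]
s ((234.73715209960938, 291.1040954589844), (18.686527252197266, 57.94480514526367), 76.82744598388672) 976.0
[204.39789 288.60904] [ 0.39  -0.255] [ 0.385 -0.233]
[260.81805 275.40433] [ 0.548 -0.213] [ 0.549 -0.189]
[265.07642 293.59915] [ 0.559 -0.273] [ 0.56  -0.252]
[208.65625 306.80386] [ 0.408 -0.311] [ 0.403 -0.292]
[ 0.475 -0.259  0.025]
```

View pics/c1.png

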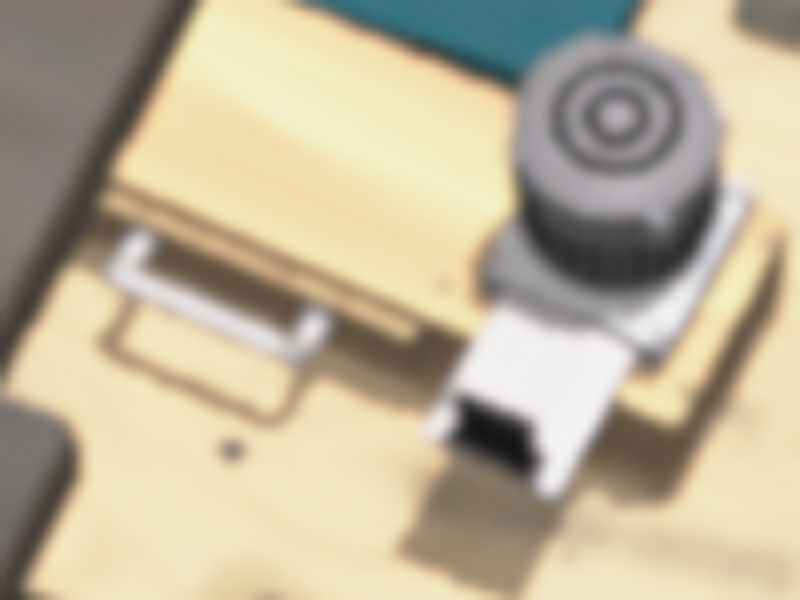

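View pics/c2.png

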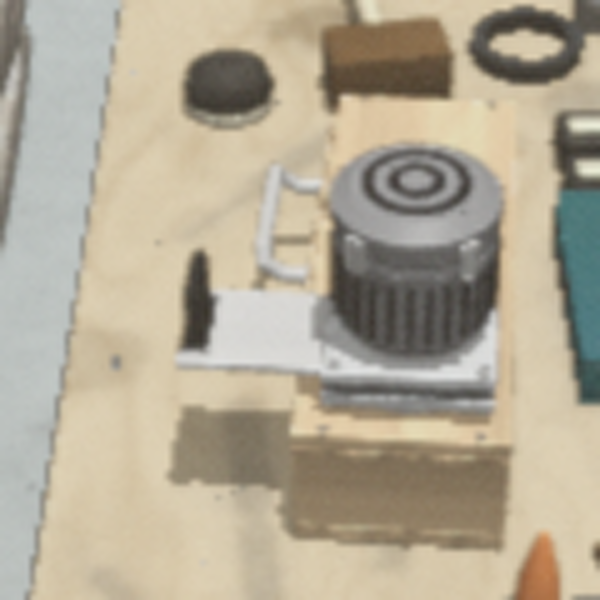

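```bash
python3 - <<'E'
from h import *
import pickle
T=pickle.load(open("top0.pkl","rb"));S=pickle.load(open("side0.pkl","rb"))
t=lambda x,y:(175+(x+.5)/8-.5,150+(y+.5)/8-.5)
s=lambda x,y:(190+(x+.5)/5-.5,125+(y+.5)/5-.5)
def tri(a,b):
    o1,d1=ray(T,a);o2,d2=ray(S,b);d1/=np.linalg.norm(d1);d2/=np.linalg.norm(d2)
    A=np.c_[d1,-d2];k=np.linalg.lstsq(A,o2-o1,rcond=None)[0]
    p,q=o1+k[0]*d1,o2+k[1]*d2;return (p+q)/2,np.linalg.norm(p-q)
L,R=t(122,278),t(297,350)
for P in(L,R):print("handle T z.078",onz(T,P,.078).round(3))
for P in(s(272,172),s(265,264)):print("handle S z.078",onz(S,P,.078).round(3))
print(tri(L,s(272,172)),tri(R,s(265,264)))
for P in [(105,190),(420,325)]:print("box front top T",onz(T,t(*P),.1).round(3))
for P in [(340,97),(295,430)]:print("box front top S z.1",onz(S,s(*P),.1).round(3))
for P in [(460,400),(535,440),(495,420)]:print("pull top T",onz(T,t(*P),.174).round(3))
for P in [(198,252),(193,305)]:print("pull top S",onz(S,s(*P),.174).round(3))
for P in [(430,432),(550,495)]:print("blade end T z.128",onz(T,t(*P),.128).round(3))
for P in [(178,360)]:print("blade end S",onz(S,s(*P),.128).round(3))
for P in [(500,330),(640,355)]:print("gate body front T",onz(T,t(*P),.13).round(3))
E
```

```text
handle T z.078 [0.5   0.295 0.078]
handle T z.078 [0.494 0.189 0.078]
handle S z.078 [0.493 0.298 0.078]
handle S z.078 [0.49  0.184 0.078]
(array([0.49494885, 0.29123991, 0.08441025]), np.float64(0.004713475338355223)) (array([0.49166982, 0.18778851, 0.07687362]), np.float64(0.005552248361870446))
box front top T [0.536 0.319 0.1  ]
box front top T [0.521 0.128 0.1  ]
box front top S z.1 [0.546 0.368 0.1  ]
box front top S z.1 [ 0.513 -0.014  0.1  ]
pull top T [0.453 0.074 0.174]
pull top T [0.446 0.03  0.174]
pull top T [0.449 0.053 0.174]
pull top S [0.452 0.076 0.174]
pull top S [0.451 0.022 0.174]
blade end T z.128 [0.452 0.092 0.128]
blade end T z.128 [0.44  0.021 0.128]
blade end S [0.439 0.023 0.128]
gate body front T [0.519 0.08  0.13 ]
gate body front T [0.531 0.007 0.13 ]
```

```bash
cat >> h.py <<'E'
def Q(ang):  # tool down, closing line (tool y) at world angle ang
    th=(np.pi/2-ang)/2; return np.array([np.sin(th),np.cos(th),0,0])
E
python3 - <<'E'
from h import *
import pickle
bot.reach([.42,.16,.40],Q(-.08))
c=snap("wrist");save(c,"w0.png");pickle.dump(c,open("w0.pkl","wb"))
o,d=ray(c,(256,192));print(o,d,get_obs()["time_s"],get_obs()["position"])
print(proj(c,[[.494,.241,.078],[.449,.05,.174]]))
E
```

```text
[0.42552791 0.22996287 0.52564174] [-0.01743541 -0.27555941 -0.96114054] 1.85 [0.41993321 0.16070644 0.39954625]
[[297.40012516 104.14027209]
 [280.86192888 243.0278673 ]]
```

View pics/w0.png

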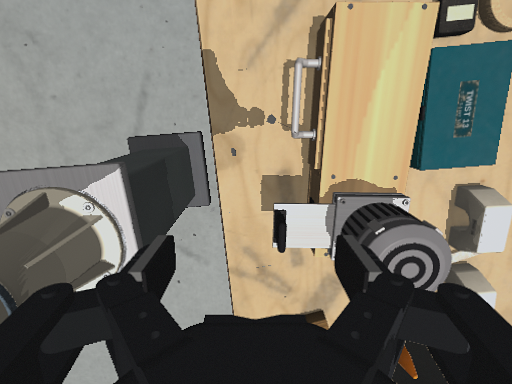

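The wrist view shows the handle bar running from (298,64) to (296,136), the black pull at (281,230) and the fan at (400,260). My predicted pixels were (297,104) and (281,243), so the estimates hold. I'll refine both points from this view.

```bash
python3 - <<'E'
from h import *
import pickle
c=pickle.load(open("w0.pkl","rb"));f=c["frame"];h=cv2.cvtColor(f,cv2.COLOR_RGB2HSV).astype(int)
m=np.zeros(h.shape[:2],np.uint8);m[50:150,285:325]=(h[50:150,285:325,1]<45)&(h[50:150,285:325,2]>110)
n,l,st,ce=cv2.connectedComponentsWithStats(m);i=1+st[1:,4].argmax();print("handle comp",st[i]);y0=st[i][1];y1=y0+st[i][3]-1
rows=np.arange(y0+14,y1-13,4);pts=[]
for r in rows:
    cc=np.where(l[r]==i)[0];pts.append(onz(c,(cc.mean(),r),.080)); 
    if r==rows[0] or r==rows[-1]:print(r,cc.min(),cc.max())
pts=np.array(pts);k=np.polyfit(pts[:,1],pts[:,0],1);print("slope dx/dy",k[0])
for r in(y0,y1):
    cc=np.where(l[r]==i)[0];print("end",onz(c,(cc.mean(),r),.082).round(4))
ym=(onz(c,(297,y0),.08)[1]+onz(c,(297,y1),.08)[1])/2;print("mid",np.polyval(k,ym),ym)
m=np.zeros_like(m);m[200:258,268:300]=h[200:258,268:300,2]<60
n,l,st,ce=cv2.connectedComponentsWithStats(m);i=1+st[1:,4].argmax();x,y,w,hh,_=st[i];print("pull",st[i])
for z in(.174,.128):print(z,onz(c,(x,y),z).round(3),onz(c,(x+w-1,y+hh-1),z).round(3),"mid",onz(c,(x+w/2-.5,y+hh/2-.5),z).round(3))
print([ (r,np.where(l[r]==i)[0][[0,-1]]) for r in range(y+1,y+hh-1,6)])
E
```

```text
handle comp [292  58  29  81 816]
72 294 301
124 292 298
slope dx/dy 0.09151137203440213
end [0.5077 0.3055 0.082 ]
end [0.5177 0.1865 0.082 ]
mid 0.49184694588778977 0.2476848490951885
pull [273 210  14  42 457]
0.174 [0.441 0.101 0.174] [0.456 0.037 0.174] mid [0.448 0.07  0.174]
0.128 [0.443 0.084 0.128] [0.46  0.011 0.128] mid [0.451 0.049 0.128]
[(211, array([274, 285])), (217, array([274, 285])), (223, array([274, 285])), (229, array([274, 285])), (235, array([274, 285])), (241, array([274, 285])), (247, array([278, 284]))]
```

```bash
python3 - <<'E'
from h import *
yaw=-.09;ux=np.array([np.cos(yaw),np.sin(yaw),0])
hand.move_gripper(.032,40)
p=np.array([.491,.244,.076])
bot.reach(p+[0,0,.10],Q(yaw))
bot.servo_line(p+[0,0,.03],velocity=.15)
bot.servo_line(p,velocity=.06)
print(get_obs()["wrist_force"])
hand.move_gripper(0.0,45);o=get_obs();print("w",o["gripper_width"],o["grip_force"],o["wrist_force"],o["position"])
if .008<o["gripper_width"]<.016:
    p0=o["position"].copy();bot.servo_line(p0-.075*ux,velocity=.08);print(get_obs()["wrist_force"])
    for d in np.arange(.079,.125,.004):
        bot.servo_line(p0-d*ux,velocity=.05);o=get_obs();f=o["wrist_force"]@ux;print(round(d,3),round(f,1),((p0-o["position"])@ux).round(4))
        if abs(f)>14:break
print(get_obs()["position"],get_obs()["gripper_width"],get_obs()["time_s"])
E
```

```text
[-1.18005433  0.48028783  0.05287334]
w 0.010353567697956381 43.861432671546936 [ 0.89728289 -1.31613163  1.83019396] [0.49130621 0.2441361  0.07636933]
[-2.76080992  3.49758193  1.97783929]
0.079 -0.3 0.079
0.083 0.3 0.0831
0.087 -0.2 0.0872
0.091 0.2 0.0913
0.095 21.8 0.0915
[0.40021761 0.25269397 0.07649946] 0.010031040710571572 7.3083
```

```bash
python3 - <<'E'
from h import *
import pickle
yaw=-.09;ux=np.array([np.cos(yaw),np.sin(yaw),0])
hand.move_gripper(.032)
p=get_obs()["position"];bot.servo_line(p+[0,0,.10],velocity=.15)
hand.move_gripper(.06)
g=np.array([.4495,.054,.153])
bot.reach(g+[0,0,.08],Q(yaw))
bot.servo_line(g,velocity=.08)
print(get_obs()["wrist_force"])
hand.move_gripper(0.0,70);o=get_obs();print("w",o["gripper_width"],o["grip_force"],o["wrist_force"],o["position"])
if .008<o["gripper_width"]<.016:
    p0=o["position"].copy();np.save("g0.npy",p0)
    bot.servo_line(p0-.015*ux,velocity=.04);o=get_obs();print(o["wrist_force"],(p0-o["position"])@ux)
c=snap("wrist");save(c,"w1.png");pickle.dump(c,open("w1.pkl","wb"));print(get_obs()["time_s"])
E
```

```text
[-0.21984599 -0.27959424 -0.08509474]
w 0.01102526096714033 68.30896854400635 [ 0.89686534 -1.54341331  3.8215357 ] [0.4499766  0.05396205 0.15338175]
[ 6.58055843 -2.52203581 -2.99511779] 0.013873092116918517
11.9167
```

View pics/w1.png

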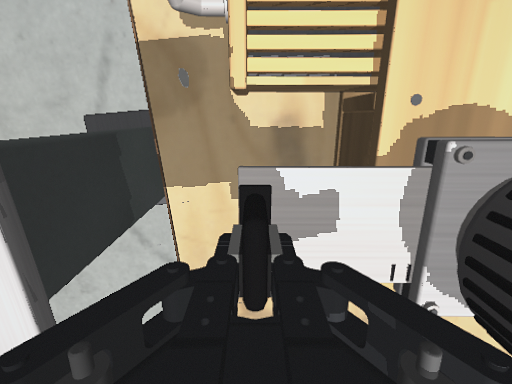

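The wrist view shows the pads on the pull, two short ticks at (393,272) and (408,272), and the gate body's front edge near x=415. I'll zoom in there and convert to distances.

```bash
python3 - <<'E'
from h import *
import pickle
c=pickle.load(open("w1.pkl","rb"));o=get_obs()["position"];yaw=-.09;ux=np.array([np.cos(yaw),np.sin(yaw),0])
a=cv2.resize(c["frame"][225:325,350:450],(600,600),interpolation=cv2.INTER_CUBIC);cv2.imwrite("pics/c3.png",a[:,:,::-1])
for z in(.125,.128,.14):print(z,[((onz(c,p,z)-o)@ux).round(4) for p in((393,268),(408,268),(413,270),(418,270),(424,180))])
print([((onz(c,p,.127))-o).round(4) for p in((239,168),(393,268))])
print(c["frame"][240,395:440].sum(1)//3, c["frame"][268,385:430].sum(1)//3)
E
```

```text
0.125 [np.float64(0.0898), np.float64(0.0994), np.float64(0.1029), np.float64(0.1061), np.float64(0.0997)]
0.128 [np.float64(0.0881), np.float64(0.0975), np.float64(0.1009), np.float64(0.104), np.float64(0.0978)]
0.14 [np.float64(0.0811), np.float64(0.0898), np.float64(0.0928), np.float64(0.0957), np.float64(0.09)]
[array([-0.0053,  0.0408, -0.0264]), array([ 0.0861, -0.0327, -0.0264])]
[232 231 232 232 232 235 185 135 132 135 138 139 140 140 140 140 140 140
 141 140 140 141 143 113  70  63  66  69  68  69  70  70  81  99 116 128
 134 142 148 147 147 146 147 146 146] [231 231 231 231 233 242 106  41  35  25 221 234 232 231 231 231 231 231
 231 231 234 218 135  54  38  45 121 148 115  68  63  66  68  68  67  66
  76 110 150 183 205 206 133 138 139]
```

View pics/c3.png

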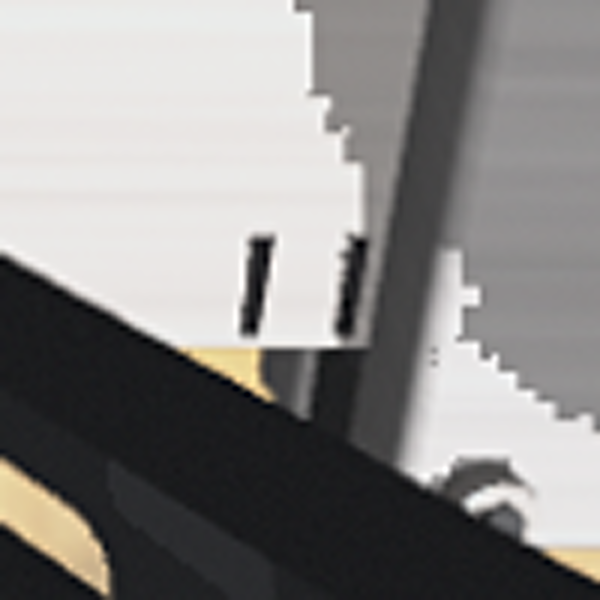

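```bash
python3 - <<'E'
from h import *
import pickle
yaw=-.09;ux=np.array([np.cos(yaw),np.sin(yaw),0]);p0=np.load("g0.npy")
bot.servo_line(p0-.0218*ux,velocity=.04);o=get_obs();print(o["wrist_force"],(p0-o["position"])@ux,o["gripper_width"])
c=snap("wrist");save(c,"w2.png");pickle.dump(c,open("w2.pkl","wb"))
a=cv2.resize(c["frame"][150:300,350:450],(533,800//1*3//4+200)[:2] if 0 else (400,600),interpolation=cv2.INTER_CUBIC);cv2.imwrite("pics/c4.png",a[:,:,::-1])
E
```

```text
[ 6.31303828 -0.67849672 -4.52525935] 0.020623064332931346 0.011316128626380453
```

View pics/c4.png

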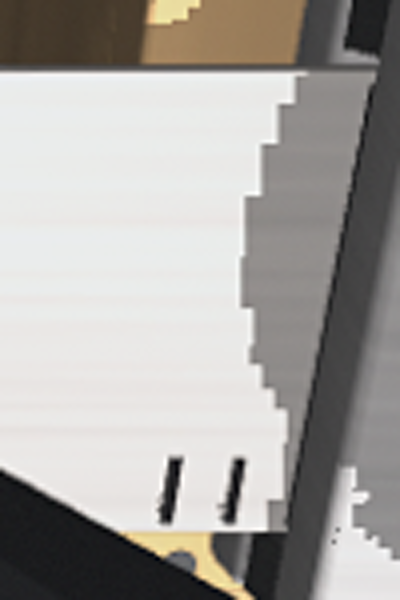

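The second tick at (233,490) is about 9 mm from the body edge, which puts the gate at 29–30 mm. The long line is just showing as a thin dark line along the edge. The gate is set, so I'll release it and go look at the oak.

```bash
python3 - <<'E'
from h import *
import pickle
yaw=-.09
hand.move_gripper(.05)
p=get_obs()["position"];bot.servo_line(p+[0,0,.12],velocity=.2)
hand.move_gripper(.085)
A=.26-np.pi/2
bot.reach([.475,-.253,.26],Q(A))
c=snap("wrist");save(c,"w3.png");pickle.dump(c,open("w3.pkl","wb"))
h=cv2.cvtColor(c["frame"],cv2.COLOR_RGB2HSV).astype(int)
m=((h[...,0]<20)&(h[...,1]>90)&(h[...,2]<170)&(h[...,2]>60)).astype(np.uint8)
m=cv2.morphologyEx(m,cv2.MORPH_OPEN,np.ones((5,5)))
cs,_=cv2.findContours(m,0,2)
for k in sorted(cs,key=cv2.contourArea)[-3:]:
    r=cv2.minAreaRect(k);b=cv2.boxPoints(r);P=np.array([onz(c,q,.032)[:2] for q in b]);print(cv2.contourArea(k),r);print(P.round(4).tolist(),P.mean(0).round(4))
print(get_obs()["time_s"])
E
```

```text
696.0 ((47.216453552246094, 42.833309173583984), (12.853100776672363, 87.98835754394531), 7.399595260620117)
[[0.5049, 0.0328], [0.6016, 0.0234], [0.6038, 0.0098], [0.5071, 0.018]] [0.5544 0.021 ]
2693.0 ((83.67646789550781, 44.794124603271484), (37.10795593261719, 96.77172088623047), 14.03624439239502)
[[0.5091, 0.0111], [0.6158, -0.0091], [0.618, -0.0484], [0.5102, -0.0316]] [ 0.5633 -0.0195]
3742.5 ((254.79747009277344, 165.67135620117188), (35.905677795410156, 117.63927459716797), 2.045408248901367)
[[0.3912, -0.2452], [0.5472, -0.2122], [0.5574, -0.2562], [0.4025, -0.295]] [ 0.4746 -0.2521]
15.175
```

View pics/w3.png

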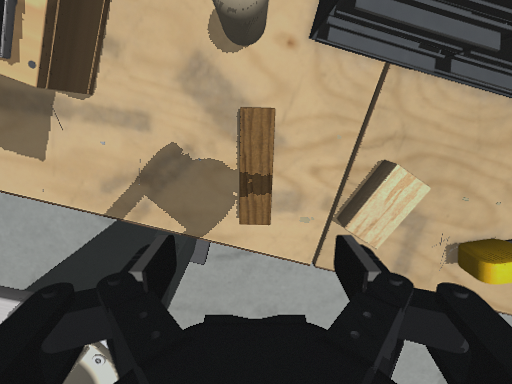

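The wrist view shows the oak at (255,166), with the pine at (380,205) and the glue at (240,10) well clear of it. The rays give 160 x 45 mm at an angle of 0.227 rad, which matches the given size. I'll grasp it.

```bash
python3 - <<'E'
from h import *
import pickle
c=pickle.load(open("w1.pkl","rb"))
print("tray right edge y (expect ~.136):",[onz(c,p,.081).round(3) for p in((240,88),(310,89),(378,90))])
A=.227-np.pi/2;p=np.array([.4746,-.2521,.021])
bot.reach(p+[0,0,.08],Q(A));bot.servo_line(p,velocity=.1)
print(get_obs()["wrist_force"])
hand.move_gripper(0.02,70);o=get_obs();print("w",o["gripper_width"],o["grip_force"],o["wrist_force"],o["position"])
if .04<o["gripper_width"]<.05:
    bot.servo_line(p+[0,0,.30],velocity=.2);o=get_obs();print("lift",o["gripper_width"],o["wrist_force"])
    bot.reach([.4848,.244,.32],Q(-.09));o=get_obs();print("over",o["gripper_width"],o["position"],o["time_s"])
c=snap("side");save(c,"s1.png")
E
```

```text
tray right edge y (expect ~.136): [array([0.434, 0.143, 0.081]), array([0.482, 0.138, 0.081]), array([0.529, 0.133, 0.081])]
[-0.00388804 -0.96964493 -0.26143116]
w 0.044278927043164475 72.11063861846924 [-0.77480927 -0.31507305  7.06388003] [ 0.47504147 -0.252354    0.02172721]
lift 0.04366150046548538 [ 0.03407778  0.16943589 -1.08920827]
over 0.04400340014136542 [0.48516765 0.24319714 0.31999382] 20.7167
```

```bash
python3 - <<'E'
from h import *
import pickle
p=np.array([.4848,.245,.103])
bot.servo_line(p+[0,0,.04],velocity=.15);bot.servo_line(p+[0,0,.001],velocity=.04)
o=get_obs();print(o["wrist_force"],o["position"],o["gripper_width"])
z=o["position"][2]
while o["wrist_force"][2]<2.5 and z>.099:
    z-=.001;bot.servo_line([p[0],p[1],z],velocity=.03);o=get_obs();print(round(z,4),o["wrist_force"].round(1))
hand.move_gripper(.056);q=get_obs()["position"];bot.servo_line(q+[0,0,.1],velocity=.1)
hand.move_gripper(.085)
bot.reach([.42,.16,.40],Q(-.09))
c=snap("wrist");save(c,"w5.png");pickle.dump(c,open("w5.pkl","wb"))
print(get_obs()["time_s"])
E
```

```text
[-0.4441741   0.9560276  -0.76418104] [0.48496437 0.245106   0.10423257] 0.044006960466157284
0.1032 [ 0.  -0.2 -2.1]
0.1022 [-1.6 -1.3  5.9]
26.5
```

View pics/w5.png

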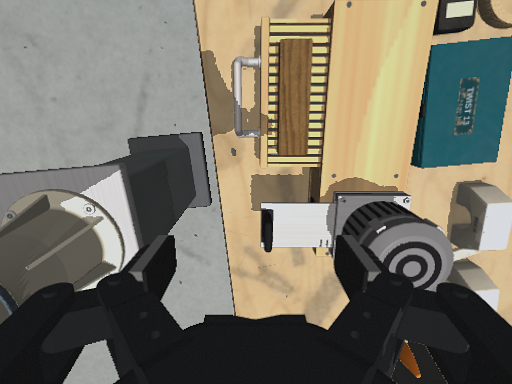

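The oak lies flat on the tray, spanning about (280–310, 38–155), and the tray is out with its handle at x=240. The gate pull is at (267,230). I'll check the numbers.

```bash
python3 - <<'E'
from h import *
import pickle
c=pickle.load(open("w5.pkl","rb"));c0=pickle.load(open("w0.pkl","rb"));yaw=-.09;ux=np.array([np.cos(yaw),np.sin(yaw)]);uy=np.array([-ux[1],ux[0]])
h=cv2.cvtColor(c["frame"],cv2.COLOR_RGB2HSV).astype(int)
m=np.zeros(h.shape[:2],np.uint8);s=np.s_[25:170,272:320];m[s]=((h[...,0]<20)&(h[...,1]>90)&(h[...,2]<165)&(h[...,2]>70))[s]
m=cv2.morphologyEx(m,cv2.MORPH_OPEN,np.ones((7,7)));k=max(cv2.findContours(m,0,2)[0],key=cv2.contourArea);r=cv2.minAreaRect(k);print(r)
P=np.array([onz(c,q,.113)[:2] for q in cv2.boxPoints(r)]);print(P.round(3).tolist());e=P.mean(0)-[.4848,.245];print("err",e@ux,e@uy)
f=lambda c,a,b:[np.where(cv2.cvtColor(c["frame"],cv2.COLOR_RGB2HSV)[r,a:b,1]<45)[0].mean()+a for r in(85,105,120)]
print("bar x",[onz(c,(x,r),.08)[:2].round(4) for x,r in zip(f(c,232,247),(85,105,120))])
print("pull",[np.where(h[r,255:285,2]<60)[0].mean()+255 for r in(215,225,235)], [onz(c,(np.where(h[r,255:285,2]<60)[0].mean()+255,r),.165)[:2].round(4) for r in(215,225,235)])
print("pull before",[onz(c0,(279.5,r),.165)[:2].round(4) for r in(217,225,235)])
E
```

```text
((294.5108642578125, 96.48959350585938), (31.333335876464844, 115.65467834472656), 1.2188751697540283)
[[0.456, 0.169], [0.469, 0.326], [0.512, 0.321], [0.504, 0.164]]
err 0.0004018252259664607 -4.471298581145786e-05
bar x [array([0.4026, 0.276 ]), array([0.3994, 0.2468]), array([0.3977, 0.2241])]
pull [np.float64(267.0), np.float64(267.0), np.float64(266.5)] [array([0.4312, 0.0907]), array([0.43  , 0.0753]), array([0.428 , 0.0596])]
pull before [array([0.4498, 0.0866]), array([0.4491, 0.0743]), array([0.4483, 0.0585])]
```

```bash
python3 -c "
from h import *
print(hand_in())"
```

```text
the job is handed in; nothing more can be done
None
```

I handed the job in at about 27 s of robot time, with no verdict returned: the tray is at its stop, the gate is about 29–30 mm open by its ticks, the oak measures within 1 mm of my estimate of the tray's middle, and nothing touched the pine, pad or glue.

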